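# Tap the proud splitting wedge level

## Task

Four steel splitting wedges stand in a row in the limestone block, and one of them stands proud of the other three. Take the round mallet and, with the bottom face of its head, tap that wedge down in at least two blows, about half of the way first and lifting the mallet clear in between, until its top is level with the other three and no deeper. Then stand the mallet upright on the square plywood board; push no wedge with the gripper, and leave the other wedges and everything else on the bench as they are.

Things in the scene. Friction and masses are not known exactly. Their poses are not given: they have to be found in the camera images.
- mallet: Round carver's mallet, 185 mm tall, about 0.7 kg, standing upright on its head at the start. Dark steel head: a blunt cone 55 mm tall, 53 mm across at the bottom and 38 mm at its top; its flat bottom is the striking face. Above it a round wooden handle 25 mm thick runs up to 185 mm. Origin at the centre of the flat bottom face, z up along the handle.
- board: Square plywood board 140 x 140 mm, 18 mm thick, lying fixed on the bench. Origin at the centre of its underside (bench level), x and y along its sides, z up.
- block: Pale limestone block, 150 mm (its x) x 260 mm (its y) x 90 mm tall, fixed on the bench. Origin at the centre of its underside, z up. The four wedges stand in one row along its y axis through the middle of its top, 55 mm apart (at y = -82.5, -27.5, 27.5 and 82.5 mm), each between two thin steel shims that rise 11 mm above the stone.
- high_wedge_top (a point): Centre of the top of the wedge that stands proud. All four wedges are alike: dark steel, round head 22 mm across and 12 mm thick on a 10 x 16 mm shank. Which place in the row it has changes from run to run. It starts 16 to 28 mm above the others. It slides straight down under about 12 N (more when hit fast) and stays where it is left; it can go deeper than level and cannot be pulled back.
- high_wedge (a joint): How far the proud wedge has been driven down, in m; it starts at 0.002 to 0.014, and is level with the others at about 0.030. The travel ends at 0.050.
- wedge1_top (a point): Centre of the top of one of the three wedges that are already driven, about 22 mm above the stone.
- wedge1 (a joint): How far that wedge has moved down from its present set, in m (0 at the start); it also gives way under about 12 N.
- wedge2_top (a point): Centre of the top of one of the three wedges that are already driven, about 22 mm above the stone.
- wedge2 (a joint): How far that wedge has moved down from its present set, in m (0 at the start); it also gives way under about 12 N.
- wedge3_top (a point): Centre of the top of one of the three wedges that are already driven, about 22 mm above the stone.
- wedge3 (a joint): How far that wedge has moved down from its present set, in m (0 at the start); it also gives way under about 12 N.
- flat_chisel: Bystander: flat steel chisel 200 mm long, lying on the bench near the robot, 14 mm high. Origin at its underside.
- point_chisel: Bystander: steel point chisel 190 mm long, lying, 13 mm high. Origin at its underside.
- brush: Bystander: dust brush lying on the bench. Origin at its underside.
- tape_measure: Bystander: black tape measure 60 x 35 x 50 mm. Origin at its underside.
- offcut: Bystander: stone offcut 80 x 60 x 45 mm. Origin at its underside.
- rasp: Bystander: rasp with wooden handle, 260 mm long, lying behind the block. Origin at its underside.
- pencil: Bystander: flat carpenter's pencil 150 mm long, 8 mm high, lying on top of the block along its edge nearer the robot, beside the row of wedges. Origin at its underside.
Mind the look-alikes: they are no part of the job. What is shaped like the mallet but red is not meant.

How it is judged:
By the outcome, as a careful person would: the job done as asked, in the order asked, and still so for the second after the job is handed in, with the robot touching nothing.
It also fails if it takes over 51 s, if anything falls off the work surface, if the arm or the gripper's body presses on something with over 40 N, if the wrist force passes 120 N, or if a joint passes its speed limit or range.

## Robot

A 6-joint arm with a two-finger parallel gripper is mounted at the origin on the work surface. World frame = base frame: x ahead of the robot, y to its left, z up, the work surface at z = 0. Lengths are in m, angles in rad, forces in N, time in s.
With the tool pointing down it reaches from about 0.3 to 1 m from the base axis. Payload 5.1 kg.
Tool frame: the origin (TCP) lies on the front face of the gripper's body, between the roots of the fingers; the fingertips stand 78 mm ahead of it and the grasp point (between the pads) lies arm.grasp_offset ahead of it (arm.grasp_offset is the distance from the TCP to the grasp point, in m); z points along the fingers, y is the line along which they close (so a half turn about z gives the same grasp; the last joint's range is limited). The gripper opens to 95 mm and grips with 3 to 60 N. Pads are 20 mm wide; open, the fingers measure 119 mm over their backs; the gripper's body (75 mm by 180 mm) begins 59 mm behind the grasp point.
Start: joints at [-1.232, 0.124, 1.65, -0, 1.367, -0.083], TCP at [0.266, -0.593, 0.292] pointing down, gripper open.
Joint ranges: [-2.61, 2.61], [-1.02, 2.33], [0.03, 2.71], [-1.35, 4.49], [0.32, 2.68], [-2.91, 2.91]. Speed limits (rad/s): [2.57, 2.57, 3.14, 3.14, 3.14, 3.14].

## Interface

Orientations are given as [roll, pitch, yaw] about the fixed x, y, z axes, in that order (R = Rz(yaw) Ry(pitch) Rx(roll)).
In Python, from bench import status, imaging, arm, models gives the robot as it stands.
- The arm moves only by the tool arm_command, never from a script. Its argument "rows" is a list of rows, each an object with "fingers": the closure, from -1 (fully open) to 1 (shut); "offset": the shift along the tool's x, y, z in m, a list of three; "rot": the turn, a rotation vector about the tool's x, y, z in rad, a list of three. In form: [{"fingers": fingers, "offset": [tx, ty, tz], "rot": [wx, wy, wz]}, ...]. A call has 1 to 8 rows; each row is the pose to reach, as a shift and turn from the pose commanded when the call began, along the tool's axes at that moment; what a row does not reach only later rows make up. A row lasts 1/10 s, in which the tool goes at most 50 mm and 8.59 degrees, less where a joint would pass 70% of its speed; a pose out of reach is approached as far as the arm can. A call with a gripper value outside its range is refused whole. The fingers move at their own pace and stop on an object; "force" is the grip in N (left out, the last holds). Time passes only in rows, so rows that repeat a pose let the fingers close. It gives the time, the measured TCP pose, the force, the opening and the grip force at its end, in the units of the state.
- status.read_state(): the state, without advancing time (a new reading comes with each control period).
- imaging.camera(name): name is "side" or "top" or "wrist"; returns a dict with "image" (384x512x3 uint8, red, green, blue), "z_map" (384x512 float32, m along the optical axis (not along the pixel's ray), 0 where there is no reading), "intrinsics" (3x3 intrinsics, pixels), "R" (3x3) and "t" (3): a world point X has camera coordinates R X + t; the wrist camera has in their place "hand_eye" (4x4, takes a point from camera to tool coordinates, whose origin is the TCP and whose axes are the flange's). Camera axes: x right, y down, z forward; pixel columns grow to the right and rows downward; lengths in m; the calibration is good to about 2 mm. A picture is of the moment at which its call begins: read the wrist's pose just before it.
- arm.job_done(): hands the job in; it is judged then, once.
Trained networks look in a picture, given as the dict that the camera call returned (one of the last four; its "shot" number tells which), for a name from the list of things; names that differ only in an ending like _2 or _b are one class to them, and where a whole thing is asked for, a point or a joint stands for the part that bears it (a point fixed in the world has none). Each returns a list of dicts, best first, with "p" (0 to 1); they miss things now and then, are a little off and sometimes report something else, mostly with a low value. They report only what shows in the picture. A call takes as long as a camera call. They do not tell look-alikes from the thing itself.
- models.search_frame(picture, query): "box" ([centre column, centre row, width, height] in pixels, round what is visible of it).
The state is a dict: "clock": time; "joints": joint angles; "qvel": joint speeds; "effort": joint torques, N m; "eef_pos": TCP position; "orientation": TCP orientation; "ft_force": force on the tool from outside, world axes, zero at the start; "wrist_torque": the same for the moment, N m; "gripper_width": finger opening in m; "finger_force": force on a finger pad.
Only numpy, scipy, OpenCV 4.12 (cv2) and the standard library are available. Lean on these libraries where they do the work, as an engineer would, in place of code of your own. Each camera call takes 0.05 s, during which the arm holds its last target. There are 200 camera calls.

## Working session

There is one attempt and no reset: what is moved stays moved. The work goes in short steps, Python scripts to look and compute and a tool call to move; the robot and the scene stay as the last step left them, time stands still between calls to the robot, and variables do not carry over. Pictures are saved under pics/ and viewed, at most 10 in all, crops included, and the job is handed in when it is done.

Besides the shell and the picture viewer there is one more tool, called after "Emit:" as name(argument=value, ...) on one line, values as JSON. arm_command: Moves the arm, as the interface text tells. Its arguments: {"type":"object","properties":{"rows":{"type":"array"},"force":{"type":"number"}},"required":["rows"]}

```bash
ls; mkdir -p pics; cat > h.py <<'E'
import numpy as np, cv2
from bench import status, imaging, arm, models
def pts(c):
    K=c["intrinsics"];z=c["z_map"].astype(float);v,u=np.mgrid[:384,:512]
    P=np.stack([(u-K[0,2])/K[0,0]*z,(v-K[1,2])/K[1,1]*z,z],-1)
    W=(P-c["t"])@c["R"]; W[z==0]=np.nan
    return W
def save(c,n,crop=None,s=1):
    im=c["image"][:,:,::-1]
    if crop: a,b,d,e=crop; im=im[b:e,a:d]
    cv2.imwrite("pics/"+n,cv2.resize(im,None,fx=s,fy=s,interpolation=cv2.INTER_CUBIC))
E
python3 - <<'E'
from h import *
print(status.read_state(), arm.grasp_offset)
ims=[]
for n in("top","side"):
    c=imaging.camera(n);W=pts(c);np.savez(n,W=W,im=c["image"]);ims.append(c)
    save(c,n+".png",s=1.5)
    for q in("mallet","board","block","high_wedge_top","wedge1_top","pencil","offcut","tape_measure"):
        for r in models.search_frame(c,q)[:4]:
            b=r["box"];print(n,q,round(r["p"],2),np.round(b),np.round(W[int(min(b[1],383)),int(min(b[0],511))],3))
E
```

```text
pics
{'clock': 0.0, 'joints': array([-1.23159908e+00,  1.24482472e-01,  1.65168437e+00, -9.49192399e-06,
        1.36746336e+00, -8.25860819e-02]), 'qvel': array([-0.00047636, -0.00133973,  0.00028122, -0.00056827, -0.00029274,
       -0.00124002]), 'effort': array([ 1.84204786e-03, -4.17599273e+01, -3.59929276e+01,  7.74964155e-02,
        4.91085753e-02, -1.53987717e-04]), 'eef_pos': array([ 0.26592126, -0.59258708,  0.29099539]), 'orientation': array([-3.13956128e+00, -1.58821152e-04,  4.21785091e-01]), 'ft_force': array([ 0.53701096,  0.21423169, -0.94575247]), 'wrist_torque': array([ 0.040067  , -0.03600401, -0.00486739]), 'finger_force': 0.0, 'gripper_width': 0.0947251399264472} 0.0588
top mallet 0.66 [380. 187.  38.  25.] [ 0.555 -0.297  0.119]
top mallet 0.56 [394. 231.  42.  23.] [ 0.452 -0.321  0.122]
top board 0.98 [148. 209.  61.  61.] [0.522 0.29  0.019]
top block 0.92 [251. 185. 116.  87.] [0.569 0.012 0.092]
top high_wedge_top 0.55 [254. 254.  10.  82.] [0.4   0.01  0.016]
top high_wedge_top 0.46 [258. 177.   8.  15.] [ 0.583 -0.003  0.132]
top wedge1_top 0.49 [281. 17
[... 376 characters left out ...]
 [0.733 0.281 0.05 ]
side mallet 0.89 [327. 156.  16.  52.] [ 0.518 -0.472  0.003]
side mallet 0.56 [296. 154.  18.  53.] [ 0.561 -0.291  0.089]
side mallet 0.18 [253. 157.  22.  22.] [ 0.718 -0.266  0.044]
side board 0.71 [197. 296.  80.  60.] [0.522 0.314 0.015]
side board 0.2 [296. 152.  18.  53.] [ 0.565 -0.29   0.1  ]
side block 0.92 [241. 216.  84.  84.] [0.544 0.081 0.087]
side high_wedge_top 0.6 [246. 190.   6.  16.] [0.581 0.001 0.11 ]
side wedge1_top 0.57 [253. 184.   7.   6.] [ 0.587 -0.053  0.098]
side pencil 0.62 [259. 207.  20.  33.] [0.517 0.031 0.098]
side offcut 0.61 [255. 158.  20.  16.] [ 0.708 -0.27   0.041]
side tape_measure 0.86 [134. 254.  23.  18.] [0.728 0.303 0.045]
```

View pics/top.png

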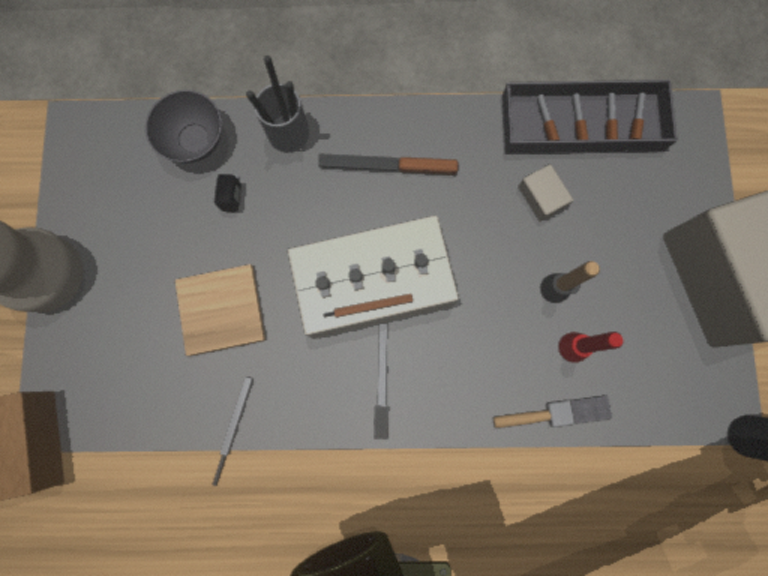

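View pics/side.png

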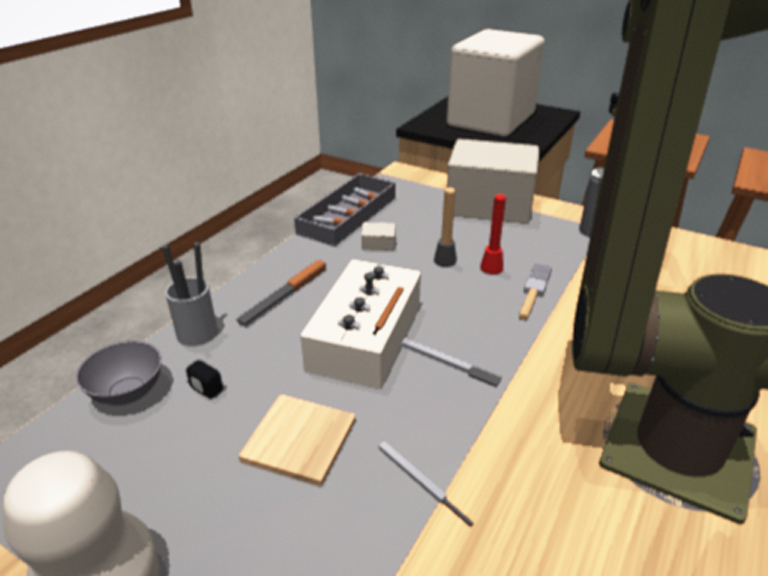

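Top view: the wooden-handled dark mallet stands at about (385,183), the red look-alike at (395,231). The wedges are at (215,188), (237,183), (259,178) and (281,174). The third one is proud, which the side view confirms.

```bash
python3 - <<'E'
from h import *
d=np.load("top.npz");W=d["W"]
x,y,z=W[...,0],W[...,1],W[...,2]
def rect(m):
    c=cv2.minAreaRect(np.c_[x[m],y[m]].astype(np.float32)*1000);return c,np.median(z[m]),m.sum()
v,u=np.mgrid[:384,:512]
print("bench",np.nanmedian(z[(u>200)&(u<300)&(v>230)&(v<250)]))
print("block",rect((u>185)&(u<312)&(v>138)&(v<230)&(z>.08)&(z<.097)))
print("board",rect((u>110)&(u<182)&(v>170)&(v<245)&(z>.012)&(z<.025)))
for cu,cv in((215,188),(237,183),(259,178),(281,174)):
    m=(abs(u-cu)<9)&(abs(v-cv)<11)&(z>.1); t=np.nanmax(z[m]); m2=m&(z>t-.004)
    print(cu,t,np.median(z[m2]),x[m2].mean(),y[m2].mean(),m2.sum())
for n in("top","side"):
    W=np.load(n+".npz")["W"];x,y,z=W[...,0],W[...,1],W[...,2]
    for lo,hi in((.005,.05),(.07,.12),(.12,.17),(.17,.2)):
        for nm,(X,Y) in(("mal",(.555,-.275)),("red",(.45,-.3))):
            m=(abs(x-X)<.045)&(abs(y-Y)<.045)&(z>lo)&(z<hi)
            if m.sum():
                p=W[m];print(n,nm,lo,hi,m.sum(),p.mean(0).round(4),(0.5*(p.min(0)+p.max(0))).round(4),(np.ptp(p,axis=0)).round(3))
E
```

```text
bench 0.0015868591598594915
block (((576.7300415039062, 20.226119995117188), (150.47682189941406, 260.5843811035156), 12.292818069458008), np.float64(0.09029643368099062), np.int64(5465))
board (((530.6029663085938, 295.8392333984375), (140.52061462402344, 141.12478637695312), 11.299570083618164), np.float64(0.01837134647733259), np.int64(2738))
215 0.11586002658593447 0.11333317825662452 0.5584742225875226 0.10064882333189246 36
237 0.11511428597683786 0.11267161521670693 0.5703157187886854 0.04734251828003521 42
259 0.13451659485855974 0.13194746447385908 0.5832738447929662 -0.006280723506950589 49
281 0.11535532269378626 0.11271961032017427 0.5937776200757181 -0.060512341516893435 42
top mal 0.005 0.05 179 [ 0.555  -0.2906  0.0272] [ 0.5585 -0.2775  0.0272] [0.074 0.084 0.044]
top red 0.005 0.05 192 [ 0.4521 -0.3142  0.0271] [ 0.4479 -0.299   0.0274] [0.071 0.088 0.045]
top mal 0.07 0.12 80 [ 0.5572 -0.2981  0.0949] [ 0.5601 -0.3013  0.0951] [0.022 0.016 0.049]
top red 0.07 0.12 81 [ 0.4546 -0.3225  0.0943] [ 0.4559 -0.3254  0.095 ] [0.024 0.014 0.048]
top mal 0.12 0.17 88 [ 0.557
[... 397 characters left out ...]
.5588 -0.2966  0.0275] [0.049 0.04  0.045]
side red 0.005 0.05 186 [ 0.4495 -0.3145  0.0265] [ 0.4532 -0.3194  0.0277] [0.05  0.041 0.045]
side mal 0.07 0.12 97 [ 0.557 -0.297  0.096] [ 0.5603 -0.3016  0.0953] [0.026 0.024 0.049]
side red 0.07 0.12 102 [ 0.4524 -0.3219  0.0949] [ 0.4546 -0.3231  0.0951] [0.026 0.018 0.049]
side mal 0.12 0.17 100 [ 0.5568 -0.2971  0.1455] [ 0.5595 -0.3001  0.1447] [0.025 0.022 0.049]
side red 0.12 0.17 105 [ 0.452  -0.322   0.1451] [ 0.454  -0.322   0.1449] [0.024 0.021 0.049]
side mal 0.17 0.2 45 [ 0.5582 -0.2995  0.1793] [ 0.5595 -0.3017  0.1786] [0.024 0.027 0.016]
side red 0.17 0.2 49 [ 0.4535 -0.3251  0.1789] [ 0.4542 -0.3272  0.1777] [0.022 0.024 0.015]
```

Emit:
arm_command(rows=[{"fingers": -1, "offset": [0.386, -0.142, 0], "rot": [0, 0, 0]}, {"fingers": -1, "offset": [0.386, -0.142, 0], "rot": [0, 0, 0]}, {"fingers": -1, "offset": [0.386, -0.142, 0], "rot": [0, 0, 0]}, {"fingers": -1, "offset": [0.386, -0.142, 0], "rot": [0, 0, 0]}, {"fingers": -1, "offset": [0.386, -0.142, 0], "rot": [0, 0, 0]}, {"fingers": -1, "offset": [0.386, -0.142, 0], "rot": [0, 0, 0]}, {"fingers": -1, "offset": [0.386, -0.142, 0], "rot": [0, 0, 0]}, {"fingers": -1, "offset": [0.386, -0.142, 0], "rot": [0, 0, 0]}])

```text
clock: 1.7
eef_pos: [0.5533, -0.3117, 0.2926]
orientation: [3.141, -0.0, 0.422]
ft_force: [0.0, 0.3, -0.5]
gripper_width: 0.0954
finger_force: 0.0
```

Emit:
arm_command(rows=[{"fingers": -1, "offset": [0.015, -0.005, 0], "rot": [0, 0, 0]}, {"fingers": -1, "offset": [0.015, -0.005, 0], "rot": [0, 0, 0]}])

```text
clock: 1.9
eef_pos: [0.5649, -0.3011, 0.2922]
orientation: [-3.142, 0.0, 0.425]
ft_force: [0.1, -1.3, -0.2]
gripper_width: 0.095
finger_force: 0.0
```

Emit:
arm_command(rows=[{"fingers": -1, "offset": [-0.006, 0.001, 0.0], "rot": [0, 0, 0]}, {"fingers": -1, "offset": [-0.006, 0.001, 0.0], "rot": [0, 0, 0]}, {"fingers": -1, "offset": [-0.006, 0.001, 0.02], "rot": [0, 0, 0]}, {"fingers": -1, "offset": [-0.006, 0.001, 0.045], "rot": [0, 0, 0]}, {"fingers": -1, "offset": [-0.006, 0.001, 0.07], "rot": [0, 0, 0]}, {"fingers": -1, "offset": [-0.006, 0.001, 0.09], "rot": [0, 0, 0]}, {"fingers": -1, "offset": [-0.006, 0.001, 0.09], "rot": [0, 0, 0]}])

```text
clock: 2.6
eef_pos: [0.5557, -0.3065, 0.1984]
orientation: [-3.136, 0.004, 0.419]
ft_force: [-0.8, -0.0, -0.4]
gripper_width: 0.0951
finger_force: 0.0
```

```bash
python3 - <<'E'
from h import *
s=status.read_state();print(s["eef_pos"],s["orientation"],s["ft_force"])
c=imaging.camera("wrist");save(c,"w1.png")
E
```

```text
[ 0.55567153 -0.30653045  0.19836773] [-3.13577139  0.00399513  0.419077  ] [-0.84159941 -0.04465654 -0.43435669]
```

View pics/w1.png

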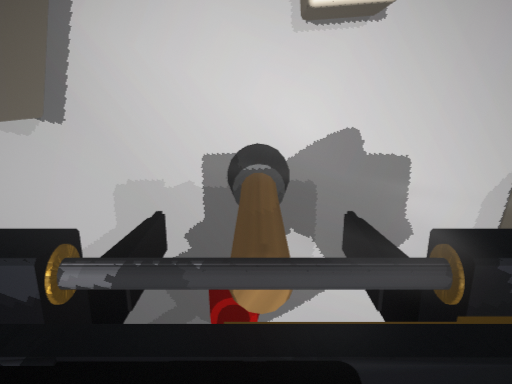

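The wrist view shows the dark mallet's handle centred between the open fingers at about (260,270). The red one is well behind at (235,310). I'll shift 3 mm forward and close.

Emit:
arm_command(rows=[{"fingers": -1, "offset": [0.003, 0, 0], "rot": [0, 0, 0]}, {"fingers": 1, "offset": [0.003, 0, 0], "rot": [0, 0, 0]}, {"fingers": 1, "offset": [0.003, 0, 0], "rot": [0, 0, 0]}, {"fingers": 1, "offset": [0.003, 0, 0], "rot": [0, 0, 0]}, {"fingers": 1, "offset": [0.003, 0, 0], "rot": [0, 0, 0]}, {"fingers": 1, "offset": [0.003, 0, 0], "rot": [0, 0, 0]}, {"fingers": 1, "offset": [0.003, 0, 0], "rot": [0, 0, 0]}, {"fingers": 1, "offset": [0.003, 0, 0], "rot": [0, 0, 0]}], force=55)

```text
clock: 3.45
eef_pos: [0.5613, -0.3047, 0.2022]
orientation: [-3.142, 0.0, 0.422]
ft_force: [-0.2, -0.4, -0.1]
gripper_width: 0.0443
finger_force: 0.0
```

Emit:
arm_command(rows=[{"fingers": 1, "offset": [0, 0, 0], "rot": [0, 0, 0]}, {"fingers": 1, "offset": [0, 0, 0], "rot": [0, 0, 0]}, {"fingers": 1, "offset": [0, 0, 0], "rot": [0, 0, 0]}])

```text
clock: 3.75
eef_pos: [0.5614, -0.3049, 0.2022]
orientation: [3.141, -0.0, 0.422]
ft_force: [0.2, -0.8, -0.1]
gripper_width: 0.0244
finger_force: 55.0
```

Emit:
arm_command(rows=[{"fingers": 1, "offset": [0, 0, -0.02], "rot": [0, 0, 0]}, {"fingers": 1, "offset": [0, 0, -0.05], "rot": [0, 0, 0]}, {"fingers": 1, "offset": [0, 0, -0.085], "rot": [0, 0, 0]}, {"fingers": 1, "offset": [0, 0, -0.12], "rot": [0, 0, 0]}, {"fingers": 1, "offset": [0, 0, -0.15], "rot": [0, 0, 0]}, {"fingers": 1, "offset": [0, 0, -0.17], "rot": [0, 0, 0]}, {"fingers": 1, "offset": [0, 0, -0.17], "rot": [0, 0, 0]}])

```text
clock: 4.45
eef_pos: [0.5619, -0.305, 0.3745]
orientation: [3.138, -0.002, 0.422]
ft_force: [0.7, 0.3, -6.4]
gripper_width: 0.0246
finger_force: 55.0
```

Emit:
arm_command(rows=[{"fingers": 1, "offset": [0.009, -0.016, 0], "rot": [0, 0, 0]}, {"fingers": 1, "offset": [0.027, -0.05, 0], "rot": [0, 0, 0]}, {"fingers": 1, "offset": [0.05, -0.093, 0], "rot": [0, 0, 0]}, {"fingers": 1, "offset": [0.073, -0.136, 0], "rot": [0, 0, 0]}, {"fingers": 1, "offset": [0.096, -0.179, 0], "rot": [0, 0, 0]}, {"fingers": 1, "offset": [0.118, -0.22, 0], "rot": [0, 0, 0]}, {"fingers": 1, "offset": [0.133, -0.248, 0], "rot": [0, 0, 0]}, {"fingers": 1, "offset": [0.1415, -0.2635, 0], "rot": [0, 0, 0]}])

```text
clock: 5.25
eef_pos: [0.5812, -0.0027, 0.3682]
orientation: [-3.137, 0.005, 0.425]
ft_force: [0.6, -0.8, -7.5]
gripper_width: 0.0247
finger_force: 55.0
```

Emit:
arm_command(rows=[{"fingers": 1, "offset": [0, 0, 0], "rot": [0, 0, 0]}, {"fingers": 1, "offset": [0, 0, 0], "rot": [0, 0, 0]}, {"fingers": 1, "offset": [0, 0, 0], "rot": [0, 0, 0]}])

```text
clock: 5.55
eef_pos: [0.582, -0.0069, 0.3704]
orientation: [-3.14, 0.003, 0.421]
ft_force: [-0.4, -0.6, -7.1]
gripper_width: 0.0245
finger_force: 55.0
```

```bash
python3 - <<'E'
from h import *
s=status.read_state();print(s["eef_pos"],s["orientation"],s["ft_force"])
for n in("side","top"):
    c=imaging.camera(n);W=pts(c);x,y,z=W[...,0],W[...,1],W[...,2]
    if n=="side": save(c,"s2.png",(170,60,330,260),3)
    for lo,hi in((.15,.23),(.24,.30)):
        m=(abs(x-.583)<.045)&(abs(y+.0065)<.045)&(z>lo)&(z<hi)
        if m.sum(): p=W[m];print(n,lo,m.sum(),p.mean(0).round(4),p.min(0).round(4),p.max(0).round(4))
E
```

```text
[ 0.58204024 -0.00686605  0.37038215] [-3.14043232e+00  2.74065282e-03  4.21258637e-01] [-0.35807144 -0.62162793 -7.05912689]
side 0.15 379 [0.5718 0.0075 0.1987] [ 0.5526 -0.0194  0.1663] [0.6018 0.0216 0.2299]
side 0.24 201 [0.5753 0.0021 0.2691] [ 0.5655 -0.0135  0.2404] [0.5906 0.0143 0.2993]
top 0.15 27 [ 0.5846 -0.0256  0.2167] [ 0.5778 -0.0323  0.1858] [ 0.5935 -0.0201  0.2255]
top 0.24 38 [ 0.5728 -0.0148  0.2742] [ 0.5695 -0.0262  0.2433] [ 0.5784 -0.007   0.2992]
```

View pics/s2.png

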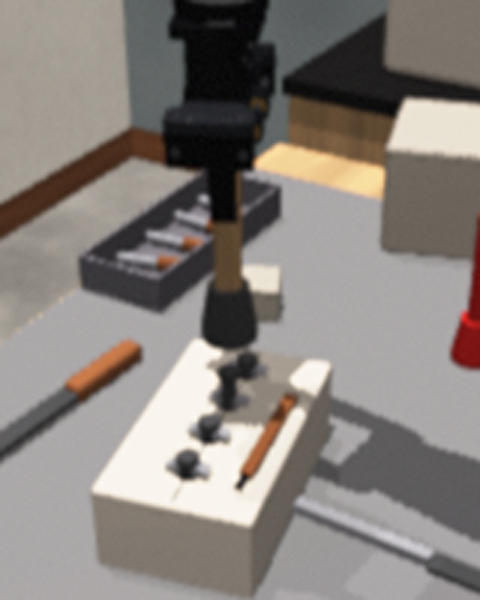

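Side view: the mallet head at (228,315) hangs directly over the proud wedge at (228,380), and the grip is straight. First blow.

Emit:
arm_command(rows=[{"fingers": 1, "offset": [0, 0, 0.01], "rot": [0, 0, 0]}, {"fingers": 1, "offset": [0, 0, 0.02], "rot": [0, 0, 0]}, {"fingers": 1, "offset": [0, 0, 0.028], "rot": [0, 0, 0]}, {"fingers": 1, "offset": [0, 0, 0.034], "rot": [0, 0, 0]}, {"fingers": 1, "offset": [0, 0, 0.038], "rot": [0, 0, 0]}, {"fingers": 1, "offset": [0, 0, 0.041], "rot": [0, 0, 0]}, {"fingers": 1, "offset": [0, 0, 0.044], "rot": [0, 0, 0]}, {"fingers": 1, "offset": [0, 0, 0.044], "rot": [0, 0, 0]}])

```text
clock: 6.45
eef_pos: [0.5826, -0.0063, 0.3305]
orientation: [3.141, -0.001, 0.422]
ft_force: [-5.1, -0.3, 5.1]
gripper_width: 0.0249
finger_force: 55.0
```

Emit:
arm_command(rows=[{"fingers": 1, "offset": [0, 0, 0.002], "rot": [0, 0, 0]}, {"fingers": 1, "offset": [0, 0, 0.004], "rot": [0, 0, 0]}, {"fingers": 1, "offset": [0, 0, 0.006], "rot": [0, 0, 0]}, {"fingers": 1, "offset": [0, 0, 0.006], "rot": [0, 0, 0]}])

```text
clock: 6.85
eef_pos: [0.5826, -0.0063, 0.3239]
orientation: [3.141, -0.001, 0.422]
ft_force: [-4.7, -0.0, 4.4]
gripper_width: 0.0246
finger_force: 55.0
```

Emit:
arm_command(rows=[{"fingers": 1, "offset": [0, 0, -0.01], "rot": [0, 0, 0]}, {"fingers": 1, "offset": [0, 0, -0.03], "rot": [0, 0, 0]}, {"fingers": 1, "offset": [0, 0, -0.06], "rot": [0, 0, 0]}, {"fingers": 1, "offset": [0, 0, -0.08], "rot": [0, 0, 0]}, {"fingers": 1, "offset": [0, 0, -0.08], "rot": [0, 0, 0]}, {"fingers": 1, "offset": [0, 0, -0.08], "rot": [0, 0, 0]}])

```text
clock: 7.45
eef_pos: [0.5827, -0.0065, 0.401]
orientation: [-3.142, 0.0, 0.422]
ft_force: [-0.6, -0.4, -7.3]
gripper_width: 0.0243
finger_force: 55.0
```

```bash
cat > w.py <<'E'
from h import *
s=status.read_state();print(s["eef_pos"],s["orientation"],s["ft_force"])
P0=np.array([[.5588,.1011],[.5706,.0471],[.5826,-.0066],[.5943,-.0604]])
for n in("side","top"):
    c=imaging.camera(n);W=pts(c)
    if n=="side":
        save(c,"s_%d.png"%c["shot"],(190,130,300,260),4)
        m=(W[...,2]>.14)&(abs(W[...,0]-.583)<.045)&(abs(W[...,1]+.0065)<.045)&(W[...,2]<.3)
        print("mallet min z",W[m][:,2].min())
    d=W[...,2]
    for p in P0:
        m=(np.hypot(W[...,0]-p[0],W[...,1]-p[1])<.013)&(d>.1)&(d<.142)
        q=np.sort(d[m]);print(n,p,m.sum(),q[-25:].round(4)[[0,10,15,20,24]] if len(q)>24 else q.round(4)[-5:])
E
python3 w.py
```

```text
[ 0.5827241  -0.00648754  0.40102606] [-3.14152374e+00  2.09223834e-04  4.21752426e-01] [-0.568473   -0.43872297 -7.29784348]
mallet min z 0.1971505271095043
side [0.5588 0.1011] 54 [0.1101 0.1111 0.1114 0.1121 0.1141]
side [0.5706 0.0471] 49 [0.1095 0.1107 0.111  0.1119 0.1127]
side [ 0.5826 -0.0066] 51 [0.1171 0.1197 0.1204 0.1211 0.1225]
side [ 0.5943 -0.0604] 34 [0.1049 0.1099 0.1108 0.1114 0.1142]
top [0.5588 0.1011] 0 []
top [0.5706 0.0471] 0 []
top [ 0.5826 -0.0066] 0 []
top [ 0.5943 -0.0604] 0 []
```

Emit:
arm_command(rows=[{"fingers": 1, "offset": [0, 0, 0.02], "rot": [0, 0, 0]}, {"fingers": 1, "offset": [0, 0, 0.045], "rot": [0, 0, 0]}, {"fingers": 1, "offset": [0, 0, 0.065], "rot": [0, 0, 0]}, {"fingers": 1, "offset": [0, 0, 0.075], "rot": [0, 0, 0]}, {"fingers": 1, "offset": [0, 0, 0.08], "rot": [0, 0, 0]}, {"fingers": 1, "offset": [0, 0, 0.084], "rot": [0, 0, 0]}, {"fingers": 1, "offset": [0, 0, 0.0875], "rot": [0, 0, 0]}, {"fingers": 1, "offset": [0, 0, 0.0875], "rot": [0, 0, 0]}])

```text
clock: 8.35
eef_pos: [0.5824, -0.0063, 0.3175]
orientation: [3.142, -0.0, 0.422]
ft_force: [-3.7, 0.5, 1.9]
gripper_width: 0.0249
finger_force: 55.0
```

Emit:
arm_command(rows=[{"fingers": 1, "offset": [0, 0, -0.01], "rot": [0, 0, 0]}, {"fingers": 1, "offset": [0, 0, -0.03], "rot": [0, 0, 0]}, {"fingers": 1, "offset": [0, 0, -0.06], "rot": [0, 0, 0]}, {"fingers": 1, "offset": [0, 0, -0.0875], "rot": [0, 0, 0]}, {"fingers": 1, "offset": [0, 0, -0.0875], "rot": [0, 0, 0]}, {"fingers": 1, "offset": [0, 0, -0.0875], "rot": [0, 0, 0]}])

```text
clock: 8.95
eef_pos: [0.5829, -0.0065, 0.4025]
orientation: [3.141, -0.002, 0.422]
ft_force: [-0.9, 0.4, -8.7]
gripper_width: 0.0249
finger_force: 55.0
```

```bash
python3 w.py
python3 - <<'E'
from h import *
from scipy.spatial.transform import Rotation as R
s=status.read_state();c=imaging.camera("wrist")
K=c["intrinsics"];z=c["z_map"].astype(float);v,u=np.mgrid[:384,:512]
P=np.stack([(u-K[0,2])/K[0,0]*z,(v-K[1,2])/K[1,1]*z,z],-1)
T=c["hand_eye"];W=(P@T[:3,:3].T+T[:3,3])@R.from_euler("xyz",s["orientation"]).as_matrix().T+s["eef_pos"];d=W[...,2];d[z==0]=np.nan
for p in [[.5588,.1011],[.5706,.0471],[.5826,-.0066],[.5943,-.0604]]:
    m=(np.hypot(W[...,0]-p[0],W[...,1]-p[1])<.014)&(d>.098)&(d<.14)
    q=np.sort(d[m]);print("wrist",p,m.sum(),np.percentile(q,[30,50,70,90]).round(4) if len(q) else "")
save(c,"w3.png")
E
```

```text
[ 0.58287488 -0.00652301  0.40254918] [ 3.14065772e+00 -1.57968453e-03  4.21746460e-01] [-0.93952212  0.41496945 -8.7048132 ]
mallet min z 0.19847727569111376
side [0.5588 0.1011] 47 [0.1094 0.1104 0.111  0.1117 0.1133]
side [0.5706 0.0471] 42 [0.1095 0.1107 0.111  0.1121 0.1131]
side [ 0.5826 -0.0066] 43 [0.1102 0.1134 0.1141 0.1151 0.1159]
side [ 0.5943 -0.0604] 37 [0.1069 0.1101 0.111  0.1117 0.1129]
top [0.5588 0.1011] 0 []
top [0.5706 0.0471] 0 []
top [ 0.5826 -0.0066] 0 []
top [ 0.5943 -0.0604] 0 []
wrist [0.5588, 0.1011] 376 [0.1105 0.1115 0.1122 0.1128]
wrist [0.5706, 0.0471] 360 [0.1106 0.1116 0.1121 0.1129]
wrist [0.5826, -0.0066] 50 [0.1018 0.1022 0.1026 0.1038]
wrist [0.5943, -0.0604] 341 [0.1106 0.1115 0.1121 0.1126]
```

View pics/w3.png

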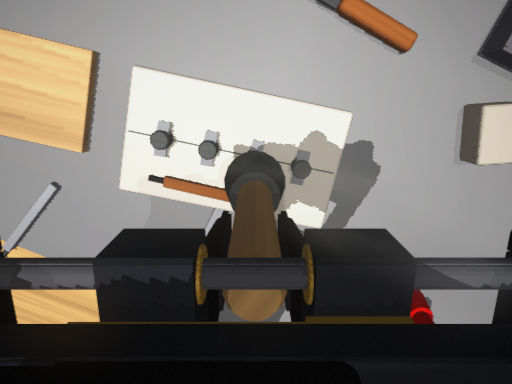

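The wrist view shows the head hiding the proud wedge, with the other three at (160,139), (208,148) and (301,168). Both measurements leave about 3 mm to drive.

Emit:
arm_command(rows=[{"fingers": 1, "offset": [0, 0, 0.025], "rot": [0, 0, 0]}, {"fingers": 1, "offset": [0, 0, 0.055], "rot": [0, 0, 0]}, {"fingers": 1, "offset": [0, 0, 0.075], "rot": [0, 0, 0]}, {"fingers": 1, "offset": [0, 0, 0.084], "rot": [0, 0, 0]}, {"fingers": 1, "offset": [0, 0, 0.087], "rot": [0, 0, 0]}, {"fingers": 1, "offset": [0, 0, 0.09], "rot": [0, 0, 0]}, {"fingers": 1, "offset": [0, 0, 0.09], "rot": [0, 0, 0]}, {"fingers": 1, "offset": [0, 0, 0.09], "rot": [0, 0, 0]}])

```text
clock: 9.9
eef_pos: [0.5829, -0.0064, 0.3142]
orientation: [3.141, -0.002, 0.422]
ft_force: [-4.6, 1.6, 1.7]
gripper_width: 0.0243
finger_force: 55.0
```

Emit:
arm_command(rows=[{"fingers": 1, "offset": [0, 0, -0.01], "rot": [0, 0, 0]}, {"fingers": 1, "offset": [0, 0, -0.03], "rot": [0, 0, 0]}, {"fingers": 1, "offset": [0, 0, -0.06], "rot": [0, 0, 0]}, {"fingers": 1, "offset": [0, 0, -0.09], "rot": [0, 0, 0]}, {"fingers": 1, "offset": [0, 0, -0.09], "rot": [0, 0, 0]}, {"fingers": 1, "offset": [0, 0, -0.09], "rot": [0, 0, 0]}])

```text
clock: 10.5
eef_pos: [0.5829, -0.0065, 0.4021]
orientation: [3.141, -0.001, 0.422]
ft_force: [-0.9, -0.0, -7.8]
gripper_width: 0.0248
finger_force: 55.0
```

```bash
python3 w.py; python3 w.py
```

```text
[ 0.58290045 -0.00653524  0.40211591] [ 3.14070293e+00 -1.37110074e-03  4.21714825e-01] [-0.86608708 -0.04545288 -7.82459516]
mallet min z 0.20008673552169737
side [0.5588 0.1011] 53 [0.1091 0.1105 0.1113 0.112  0.1125]
side [0.5706 0.0471] 40 [0.1084 0.1104 0.1108 0.1117 0.1141]
side [ 0.5826 -0.0066] 43 [0.1089 0.1104 0.111  0.112  0.1129]
side [ 0.5943 -0.0604] 35 [0.1061 0.1097 0.1108 0.1115 0.113 ]
top [0.5588 0.1011] 0 []
top [0.5706 0.0471] 0 []
top [ 0.5826 -0.0066] 0 []
top [ 0.5943 -0.0604] 0 []
[ 0.58205677 -0.006427    0.39927429] [-3.13967999  0.00345245  0.42178247] [-0.36928132  1.5103518  -8.04515597]
mallet min z 0.1955171243582093
side [0.5588 0.1011] 54 [0.1099 0.1104 0.1109 0.1118 0.1123]
side [0.5706 0.0471] 50 [0.1096 0.1106 0.111  0.1115 0.1151]
side [ 0.5826 -0.0066] 42 [0.1081 0.1101 0.1108 0.1118 0.1141]
side [ 0.5943 -0.0604] 38 [0.1074 0.1104 0.111  0.1123 0.1136]
top [0.5588 0.1011] 0 []
top [0.5706 0.0471] 0 []
top [ 0.5826 -0.0066] 0 []
top [ 0.5943 -0.0604] 0 []
```

Level with the others to within about 0.3 mm. Now to the board.

Emit:
arm_command(rows=[{"fingers": 1, "offset": [0.004, -0.018, 0], "rot": [0, 0, 0]}, {"fingers": 1, "offset": [0.014, -0.055, 0], "rot": [0, 0, 0]}, {"fingers": 1, "offset": [0.026, -0.1, 0], "rot": [0, 0, 0]}, {"fingers": 1, "offset": [0.038, -0.148, 0], "rot": [0, 0, 0]}, {"fingers": 1, "offset": [0.05, -0.195, 0], "rot": [0, 0, 0]}, {"fingers": 1, "offset": [0.062, -0.242, 0], "rot": [0, 0, 0]}, {"fingers": 1, "offset": [0.071, -0.278, 0], "rot": [0, 0, 0]}, {"fingers": 1, "offset": [0.076, -0.297, 0], "rot": [0, 0, 0]}])

```text
clock: 11.5
eef_pos: [0.5289, 0.2987, 0.4002]
orientation: [-3.14, 0.003, 0.425]
ft_force: [0.7, 0.4, -7.4]
gripper_width: 0.0249
finger_force: 55.0
```

Emit:
arm_command(rows=[{"fingers": 1, "offset": [0, 0, 0.01], "rot": [0, 0, 0]}, {"fingers": 1, "offset": [0, 0, 0.04], "rot": [0, 0, 0]}, {"fingers": 1, "offset": [0, 0, 0.075], "rot": [0, 0, 0]}, {"fingers": 1, "offset": [0, 0, 0.11], "rot": [0, 0, 0]}, {"fingers": 1, "offset": [0, 0, 0.14], "rot": [0, 0, 0]}, {"fingers": 1, "offset": [0, 0, 0.16], "rot": [0, 0, 0]}, {"fingers": 1, "offset": [0, 0, 0.17], "rot": [0, 0, 0]}, {"fingers": 1, "offset": [0, 0, 0.17], "rot": [0, 0, 0]}])

```text
clock: 12.3
eef_pos: [0.5292, 0.2945, 0.2292]
orientation: [3.141, 0.005, 0.421]
ft_force: [0.8, 0.0, -6.5]
gripper_width: 0.0245
finger_force: 55.0
```

Emit:
arm_command(rows=[{"fingers": 1, "offset": [0, 0, 0], "rot": [0, 0, 0]}, {"fingers": 1, "offset": [0, 0, 0], "rot": [0, 0, 0]}])

```text
clock: 12.5
eef_pos: [0.5313, 0.2959, 0.2344]
orientation: [3.141, -0.004, 0.422]
ft_force: [-0.4, 0.0, -6.7]
gripper_width: 0.0243
finger_force: 55.0
```

Emit:
arm_command(rows=[{"fingers": 1, "offset": [0, 0, 0.003], "rot": [0, 0, 0]}, {"fingers": 1, "offset": [0, 0, 0.005], "rot": [0, 0, 0]}, {"fingers": 1, "offset": [0, 0, 0.007], "rot": [0, 0, 0]}, {"fingers": 1, "offset": [0, 0, 0.009], "rot": [0, 0, 0]}, {"fingers": 1, "offset": [0, 0, 0.01], "rot": [0, 0, 0]}, {"fingers": 1, "offset": [0, 0, 0.011], "rot": [0, 0, 0]}, {"fingers": 1, "offset": [0, 0, 0.011], "rot": [0, 0, 0]}, {"fingers": 1, "offset": [0, 0, 0.011], "rot": [0, 0, 0]}])

```text
clock: 13.3
eef_pos: [0.5303, 0.2956, 0.2213]
orientation: [-3.142, 0.0, 0.422]
ft_force: [0.4, 0.0, -8.1]
gripper_width: 0.0247
finger_force: 55.0
```

Emit:
arm_command(rows=[{"fingers": 1, "offset": [0, 0, 0.001], "rot": [0, 0, 0]}, {"fingers": 1, "offset": [0, 0, 0.002], "rot": [0, 0, 0]}, {"fingers": 1, "offset": [0, 0, 0.002], "rot": [0, 0, 0]}, {"fingers": 1, "offset": [0, 0, 0.002], "rot": [0, 0, 0]}])

```text
clock: 13.7
eef_pos: [0.5306, 0.2958, 0.2202]
orientation: [3.142, -0.001, 0.422]
ft_force: [-1.7, -0.7, -1.1]
gripper_width: 0.0245
finger_force: 55.0
```

Contact, with the board carrying the weight. Releasing.

Emit:
arm_command(rows=[{"fingers": 1, "offset": [0, 0, 0], "rot": [0, 0, 0]}, {"fingers": 1, "offset": [0, 0, 0], "rot": [0, 0, 0]}, {"fingers": -1, "offset": [0, 0, 0], "rot": [0, 0, 0]}, {"fingers": -1, "offset": [0, 0, 0], "rot": [0, 0, 0]}, {"fingers": -1, "offset": [0, 0, 0], "rot": [0, 0, 0]}, {"fingers": -1, "offset": [0, 0, 0], "rot": [0, 0, 0]}, {"fingers": -1, "offset": [0, 0, 0], "rot": [0, 0, 0]}, {"fingers": -1, "offset": [0, 0, 0], "rot": [0, 0, 0]}], force=5)

```text
clock: 14.5
eef_pos: [0.5304, 0.2956, 0.2193]
orientation: [-3.142, -0.0, 0.422]
ft_force: [0.3, -0.6, -0.2]
gripper_width: 0.0678
finger_force: 0.0
```

Emit:
arm_command(rows=[{"fingers": -1, "offset": [0, 0, 0], "rot": [0, 0, 0]}, {"fingers": -1, "offset": [0, 0, 0], "rot": [0, 0, 0]}, {"fingers": -1, "offset": [0, 0, 0], "rot": [0, 0, 0]}])

```text
clock: 14.8
eef_pos: [0.5303, 0.2956, 0.2192]
orientation: [3.142, 0.0, 0.422]
ft_force: [0.8, -0.5, 0.2]
gripper_width: 0.0912
finger_force: 0.0
```

Emit:
arm_command(rows=[{"fingers": -1, "offset": [0, 0, -0.02], "rot": [0, 0, 0]}, {"fingers": -1, "offset": [0, 0, -0.05], "rot": [0, 0, 0]}, {"fingers": -1, "offset": [0, 0, -0.08], "rot": [0, 0, 0]}, {"fingers": -1, "offset": [0, 0, -0.12], "rot": [0, 0, 0]}, {"fingers": -1, "offset": [0, 0, -0.16], "rot": [0, 0, 0]}, {"fingers": -1, "offset": [-0.04, 0, -0.17], "rot": [0, 0, 0]}, {"fingers": -1, "offset": [-0.08, 0, -0.17], "rot": [0, 0, 0]}, {"fingers": -1, "offset": [-0.12, 0.0, -0.17], "rot": [0, 0, 0]}])

```text
clock: 15.6
eef_pos: [0.4199, 0.2461, 0.39]
orientation: [-3.142, -0.001, 0.422]
ft_force: [-0.9, -1.1, -0.8]
gripper_width: 0.0948
finger_force: 0.0
```

Emit:
arm_command(rows=[{"fingers": -1, "offset": [-0.03, 0, 0], "rot": [0, 0, 0]}, {"fingers": -1, "offset": [-0.03, 0, 0], "rot": [0, 0, 0]}, {"fingers": -1, "offset": [-0.03, 0, 0], "rot": [0, 0, 0]}])

```text
clock: 15.9
eef_pos: [0.3934, 0.2342, 0.3897]
orientation: [3.142, -0.002, 0.422]
ft_force: [-0.6, 0.1, -0.0]
gripper_width: 0.095
finger_force: 0.0
```

```bash
python3 w.py 2>&1 | grep -v mallet; python3 - <<'E'
from h import *
c=imaging.camera("side");save(c,"fin.png",s=1.5)
W=pts(c);x,y,z=W[...,0],W[...,1],W[...,2]
for lo,hi in((.03,.07),(.1,.15),(.15,.2),(.2,.22)):
    m=(abs(x-.53)<.05)&(abs(y-.296)<.05)&(z>lo)&(z<hi)
    if m.sum():print(lo,m.sum(),W[m].mean(0).round(4),W[m].max(0).round(4))
E
```

```text
[0.39342904 0.23421235 0.38973774] [ 3.14157608e+00 -1.84568661e-03  4.21796673e-01] [-0.61302452  0.09108438 -0.03028302]
Traceback (most recent call last):
  File "w.py", line 9, in <module>
ValueError: zero-size array to reduction operation minimum which has no identity
0.03 306 [0.5184 0.3084 0.0496] [0.5493 0.3219 0.07  ]
0.1 176 [0.523  0.3031 0.1252] [0.5391 0.3097 0.1495]
0.15 206 [0.5234 0.3028 0.1756] [0.5387 0.3098 0.1991]
0.2 57 [0.5278 0.2974 0.2017] [0.5381 0.3084 0.2048]
```

View pics/fin.png

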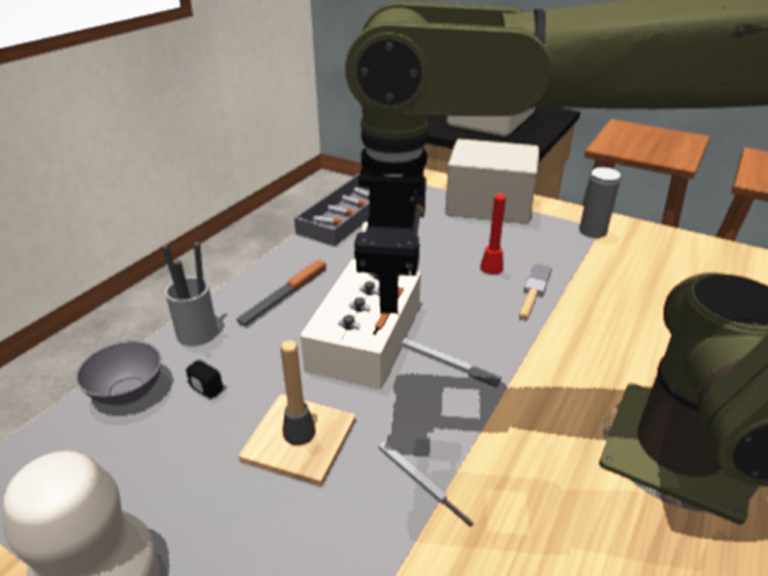

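The mallet stands upright on the board at (298,425), everything else is undisturbed, and the gripper is clear. I'll do one level check from the top camera before handing in.

```bash
python3 - <<'E'
from h import *
W=pts(imaging.camera("top"))
for p in [[.5588,.1011],[.5706,.0471],[.5826,-.0066],[.5943,-.0604]]:
    m=(np.hypot(W[...,0]-p[0],W[...,1]-p[1])<.013)&(W[...,2]>.108)
    print(p,m.sum(),np.median(W[m][:,2]).round(4))
E
```

```text
[0.5588, 0.1011] 62 0.1123
[0.5706, 0.0471] 64 0.1119
[0.5826, -0.0066] 62 0.112
[0.5943, -0.0604] 63 0.1117
```

```bash
python3 -c "
from bench import arm
print(arm.job_done())"
```

```text
the job is handed in; nothing more can be done
None
```

The job is handed in: I tapped the proud wedge down in three blows until it was level with the other three (within about 0.3 mm by camera), and the mallet stands upright on the plywood board with the gripper clear.

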